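# Hang the headset on the desk rail

## Robot

A 7-joint arm with a two-finger parallel gripper is mounted at the origin on the work surface. World frame = base frame: x ahead of the robot, y to its left, z up, the work surface at z = 0. Lengths are in m, angles in rad, forces in N, time in s.
With the tool pointing down it reaches from about 0.425 to 0.875 m from the base axis. Payload 8.4 kg.
Tool frame: the origin (TCP) lies on the centre line of the jaws, within the pads' length; the fingertips stand 22 mm ahead of it and the grasp point (between the pads) lies 3 mm ahead of it; z points along the fingers, y is the line along which they close (so a half turn about z gives the same grasp; the last joint's range is limited). The gripper opens to 87 mm and grips with 3 to 60 N. Pads are 19 mm wide; open, the fingers measure 117 mm over their backs; the gripper's body (75 mm by 190 mm) begins 51 mm behind the grasp point.
Start: joints at [1.249, 0.333, 0.04, 1.465, -0.013, 1.343, -0.059], TCP at [0.144, -0.634, 0.245] pointing down, gripper open.
Joint ranges: [-2.58, 2.58], [-0.38, 2.09], [-1.3, 1.39], [0.25, 2.4], [-1.5, 4.64], [0.08, 2.09], [-2.65, 2.65]. Speed limits (rad/s): [2.22, 2.22, 2.79, 2.79, 3.14, 3.14, 3.14].

## Interface

Orientations are given as a rotation vector (axis times angle).
In Python, from workcell import env gives the robot as it stands.
- The arm moves only by the shell command python3 -m creep 'ROWS' [OPENING] [FORCE]. ROWS is JSON, a list of rows, each a list of 4 numbers: the shift along the tool's x, y, z in m, then the turn about the tool's z in degrees. In form: [[tx, ty, tz, twist], ...]. A call has 1 to 8 rows; each row shifts and turns the commanded pose from where the row before left it, along the tool's axes as they then stand; what a row does not reach is not made up. A row lasts 1/10 s, in which the tool goes at most 50 mm and 8.59 degrees, less where a joint would pass 70% of its speed; a pose out of reach is approached as far as the arm can. A call with a gripper value outside its range is refused whole. OPENING is the closure in counts, from 0 (fully open) to 255 (shut), set as the call begins (- or left out, the last holds). The fingers move at their own pace and stop on an object; FORCE is the grip in N (left out, the last holds). Time passes only in rows, so rows that do not move let the fingers close. It gives the time, the measured TCP pose, the force, the opening and the grip force at its end, in the units of the state.
- env.get_obs(): the state, without advancing time (a new reading comes with each control period).
- env.grab_frame(name): name is "scene" or "top"; returns a dict with "color" (420x560x3 uint8, blue, green, red), "depth" (420x560 float32, m along the optical axis (not along the pixel's ray), 0 where there is no reading), "fx", "fy", "cx", "cy" (pixels), "view" (4x4, takes a point from world to camera coordinates). Camera axes: x right, y down, z forward; pixel columns grow to the right and rows downward; lengths in m; the calibration is good to about 2 mm. A picture is of the moment at which its call begins.
- env.hand_in(): hands the job in; it is judged then, once.
The state is a dict: "time_s": time; "q": joint angles; "joint_vel": joint speeds; "joint_efforts": joint torques, N m; "ee_pos": TCP position; "ee_rot": TCP orientation; "ft_force": force on the tool from outside, world axes, zero at the start; "torque": the same for the moment, N m; "width": opening from 0.0 (shut) to 1.0 (fully open); "grasp_force": force on a finger pad.
Only numpy, scipy, OpenCV 4.12 (cv2) and the standard library are available. Lean on these libraries where they do the work, as an engineer would, in place of code of your own. Each camera call takes 0.05 s, during which the arm holds its last target. There are 200 camera calls.

## Task

Hang the headset with the microphone arm over the bar of the wooden stand: band square across the bar, one ear cup on each side, top of the band resting on the bar between the two posts. Lower it all the way onto the bar before you let go, and leave the other headphones, which have no microphone, standing where they are.

Things in the scene. Friction and masses are not known exactly. Their poses are not given: they have to be found in the camera images.
- headset: Rigid headset, 130-270 g, standing on two squared black ear cups at x = +-62 mm (each 27 in x, 60 in y, 62 mm high; 96 mm apart inside, 150 over the outsides), joined by an arched band 24 mm wide in y, 148 mm high. A thin black microphone arm runs from the +x cup's outside, 22-32 mm up, to a tip at x = 74, y = 90. Origin on the desk midway between the cups; z up, x cup to cup.
- headset_crown (a point): Centre of the underside of the headset's crown, 130 mm above its origin, axes alike; it comes to rest on the bar. The crown is a flat rubber pad at the top of the band, 46 mm long in x, 32 wide in y, 18 thick: grip it across y. Fingertips reaching below this point's level would meet the bar.
- headphones: Plain headphones, not to be moved: same make, size, colour and axes as the headset but with no microphone arm. Origin on the desk midway between the cups. They stand about 200 to 300 mm to the left or right of the headset.
- bar_mid (a point): Middle of the top of the fixed stand's round wooden bar, 170 mm above the desk. Bar 18 mm thick, along y; x level and square to it, z up. Dark posts at y = +-105 mm (30 in x, 18 in y, 172 mm high) leave 192 mm clear between. Their feet: 150 mm in x, 26 in y, 16 high, joined by a 13 mm high tie under the bar. The hung headset's cups end 40 mm above the desk.
Not all that is in view belongs to the job. What is shaped like the headset but orange is not meant.

How it is judged:
On the way, in this order (a step that is already met when the one before it is completed fails the run):
1. the headset is lifted well clear of the desk (height (world z) of headset above 0.08 m), for 0.1 s.
2. the crown is down on the bar, within 12 mm of touching and placed as for the end, while the fingers still touch the headset (x of headset_crown in the frame of bar_mid between -0.02 and 0.02 m and y of headset_crown in the frame of bar_mid between -0.075 and 0.075 m and z of headset_crown in the frame of bar_mid between -0.006 and 0.012 m and angle between headset's own z axis and vertical below 0.26 rad and angle between the x axis of headset and the x axis of bar_mid, either way round below 0.35 rad and contact force between the fingers and headset above 0.5 N), for 0.1 s.
At the end, for the whole second after the job is handed in: The headset hangs at rest, its crown's underside -6 to +12 mm from the bar's top, centred across the bar within 20 mm, within 75 mm of its middle along it, upright within 15 degrees, cup-to-cup line square to the bar within 20 degrees; the other headphones within 20 mm of where they were (x of headset_crown in the frame of bar_mid between -0.02 and 0.02 m and y of headset_crown in the frame of bar_mid between -0.075 and 0.075 m and z of headset_crown in the frame of bar_mid between -0.006 and 0.012 m and angle between headset's own z axis and vertical below 0.26 rad and angle between the x axis of headset and the x axis of bar_mid, either way round below 0.35 rad and linear speed of headset below 0.03 m/s and angular speed of headset below 0.4 rad/s and distance of headphones from where it was at the start of the episode below 0.02 m); the robot touches nothing.
It fails at once if the headphones without a microphone are shifted by 20 mm or knocked over (distance of headphones from where it was at the start of the episode above 0.02 m or angle between headphones's own z axis and vertical above 0.3 rad).
It also fails if it takes over 43 s, if anything falls off the work surface, if the arm or the gripper's body presses on something with over 40 N, if the wrist force passes 120 N, or if a joint passes its speed limit or range.

## Working session

There is one attempt and no reset: what is moved stays moved. The work goes in short steps, Python scripts to look and compute and a shell command to move; the robot and the scene stay as the last step left them, time stands still between calls to the robot, and variables do not carry over. Pictures are saved under pics/ and viewed, at most 10 in all, crops included, and the job is handed in when it is done.

```bash
mkdir -p pics
python3 - <<'E'
from workcell import env
import cv2,numpy as np
o=env.get_obs();print({k:np.round(v,3) for k,v in o.items()})
for n in("scene","top"):
    f=env.grab_frame(n);cv2.imwrite(f"pics/{n}0.png",f["color"]);np.savez(f"{n}0.npz",**f)
    print(n,f["fx"],f["cx"],f["cy"],np.round(f["view"],3).tolist(),(f["depth"]>0).mean())
E
```

```text
{'time_s': np.float64(0.0), 'q': array([ 1.249,  0.334,  0.04 ,  1.466, -0.013,  1.343, -0.058]), 'joint_vel': array([ 0.001, -0.002, -0.   ,  0.001,  0.   ,  0.002,  0.001]), 'joint_efforts': array([ 0.0000e+00, -6.5637e+01,  1.3350e+00, -4.0381e+01, -6.0000e-02,
        4.5000e-02,  0.0000e+00]), 'ee_pos': array([ 0.144, -0.634,  0.244]), 'ee_rot': array([-3.121, -0.349,  0.   ]), 'ft_force': array([ 0.07 , -0.626,  0.139]), 'torque': array([-0.063, -0.018, -0.01 ]), 'grasp_force': np.float64(0.0), 'width': np.float64(1.002)}
scene 395.2748860714095 284.6270516051406 213.62317878330845 [[0.678, 0.735, -0.007, -0.324], [0.483, -0.453, -0.749, -0.195], [-0.554, 0.504, -0.662, 1.362], [0.0, 0.0, 0.0, 1.0]] 0.9960034013605442
top 467.06046613684583 279.15984339418213 203.4458974551918 [[-0.015, -1.0, 0.019, -0.053], [-0.98, 0.011, -0.198, 0.535], [0.198, -0.022, -0.98, 1.189], [0.0, 0.0, 0.0, 1.0]] 0.995829081632653
```

View pics/scene0.png

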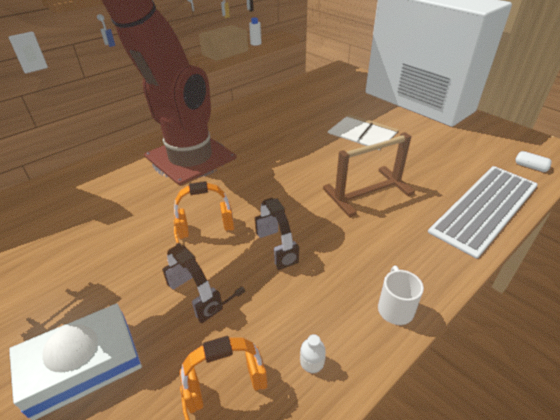

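View pics/top0.png

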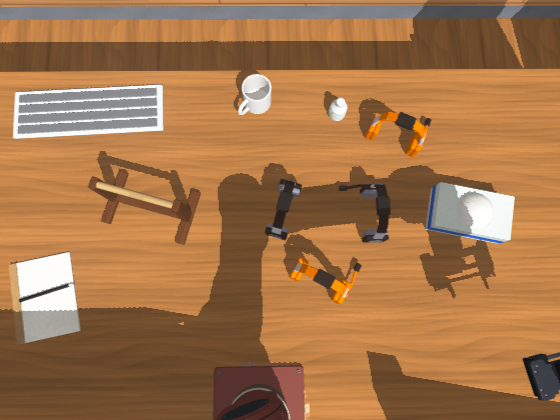

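The scene view shows the headset with the microphone at about (195,285) with its mic tip at (240,292). The plain headphones are at (277,232) and the stand at (370,175). In the top view they are at (380,212) with mic tip (343,188), (284,208) and (145,197). Orange decoys are at (400,130) and (328,280).

```bash
cat > h.py <<'E'
import numpy as np,cv2
def cloud(f):
    d=np.asarray(f["depth"]);v,u=np.indices(d.shape)
    p=np.stack([(u-f["cx"])/f["fx"]*d,(v-f["cy"])/f["fy"]*d,d],-1)
    T=np.linalg.inv(f["view"]);w=p@T[:3,:3].T+T[:3,3];w[d==0]=np.nan
    return w
def rect(p):
    (c,s,a)=cv2.minAreaRect((p[:,:2]*1000).astype(np.float32));return np.round(c,1),np.round(s,1),round(a,1)
E
python3 - <<'E'
from h import *
for n,rois in (("top",dict(headset=(335,440-25,170,250),plain=(262,305,170,245),bar=(80,210,160,250))),("scene",dict(headset=(155,250,240,325),plain=(250,302,195,270),bar=(325,415,130,215)))):
    f=np.load(n+"0.npz");w=cloud(f);c=f["color"].astype(int);hsv=cv2.cvtColor(f["color"],cv2.COLOR_BGR2HSV)
    for k,(a,b,r,s) in rois.items():
        P=w[r:s,a:b].reshape(-1,3);C=c[r:s,a:b].reshape(-1,3);dark=C.max(1)<75
        if k!="bar":
            q=P[(P[:,2]>.138)&(P[:,2]<.16)&dark];print(n,k,"crown",len(q),rect(q),np.round(q.mean(0),4),"maxz",np.round(np.percentile(q[:,2],[50,95]),4))
            q=P[(P[:,2]>.03)&(P[:,2]<.2)];print("  all",rect(q),np.round(np.cov(q[:,:2].T)*1e6))
            q=P[(P[:,2]>.045)&(P[:,2]<.075)];print("  cups",len(q),rect(q))
        else:
            q=P[(P[:,2]>.155)&(P[:,2]<.185)];print(n,k,len(q),rect(q),np.round(np.percentile(q[:,2],[50,98]),4))
            cc=C[(P[:,2]>.155)&(P[:,2]<.185)];l=q[cc[:,2]>120];print("  light",len(l),rect(l))
            q=P[(P[:,2]<.2)&(P[:,2]>.008)];print("  feet",rect(q))
E
```

```text
top headset crown 319 (array([ 506.8, -315.1]), array([78.8, 30.3]), 0.4) [ 0.5077 -0.3144  0.1456] maxz [0.1462 0.1507]
  all (array([ 511.1, -286.9]), array([158.6, 116.7]), 0.6) [[2383.  154.]
 [ 154.  201.]]
  cups 295 (array([ 508.9, -315.2]), array([ 58.6, 151. ]), 90.0)
top plain crown 306 (array([523.4, -70.8]), array([30.6, 81. ]), 73.1) [ 0.5205 -0.0701  0.1455] maxz [0.1458 0.1506]
  all (array([521.1, -70.8]), array([ 59.4, 151.6]), 72.5) [[2078. -606.]
 [-606.  380.]]
  cups 293 (array([521.5, -70.9]), array([ 59.4, 150.9]), 72.5)
top bar 796 (array([538. , 289.9]), array([227.6,  30.3]), 73.5) [0.1681 0.1738]
  light 649 (array([538.6, 291.5]), array([223.5,  29.3]), 73.3)
  feet (array([534.3, 291.7]), array([238.1, 158.1]), 73.8)
scene headset crown 30 (array([ 509. , -317.7]), array([26.3, 70.8]), 88.6) [ 0.5286 -0.3164  0.142 ] maxz [0.141  0.1478]
  all (array([ 479.2, -302.5]), array([225.1, 111.1]), 7.6) [[2673.  152.]
 [ 152.  185.]]
  cups 589 (array([ 511.2, -316.1]), array([153.7,  58.9]), 0.3)
scene plain crown 160 (array([520.9, -72.8]), array([28.7, 75.8]), 71.4) [ 0.5308 -0.077   0.1446] maxz [0.1455 0.1491]
  all (array([522.3, -71.9]), array([ 59.1, 152.9]), 72.8) [[2601. -674.]
 [-674.  362.]]
  cups 487 (array([522.4, -71.8]), array([ 59.1, 152.8]), 72.7)
scene bar 527 (array([537.3, 291. ]), array([231.6,  33. ]), 73.8) [0.1673 0.1733]
  light 450 (array([536.2, 291.7]), array([230.9,  30.5]), 73.8)
  feet (array([455.6, 382.7]), array([267.9, 494.1]), 42.9)
```

```bash
python3 -m creep '[[0.03,-0.016,-0.008,0],[0.036,-0.019,-0.008,0],[0.036,-0.019,-0.008,0],[0.036,-0.019,-0.008,0],[0.036,-0.019,-0.008,0],[0.036,-0.019,-0.008,0],[0.036,-0.019,-0.008,0],[0.036,-0.019,-0.008,0]]' 0 20
cat >> h.py <<'E'
from scipy.spatial.transform import Rotation as R
def togo(o,x,y,z,yaw):
    M=R.from_rotvec(o["ee_rot"]).as_matrix();cur=np.degrees(np.arctan2(M[1,0],M[0,0]))
    print("t",round(float(o["time_s"]),2),"pos",np.round(o["ee_pos"],4),"yaw",round(cur,2),"tilt",np.round(M[:,2],3),"F",np.round(o["ft_force"],1),"grip",round(float(o["grasp_force"]),1),"w",round(float(o["width"]),3),"q",np.round(o["q"],2))
    print("shift now-axes mm",np.round(M.T@(np.array([x,y,z])-o["ee_pos"])*1000,1),"twist deg",round(cur-yaw,2))
E
python3 -c "
from h import *;from workcell import env
togo(env.get_obs(),.509,-.3155,.3,.3)"
```

```text
time_s: 0.9
ee_pos: [0.3866, -0.4249, 0.3086]
ee_rot: [-3.122, -0.349, 0.0]
ft_force: [0.6, -0.7, -0.3]
width: 0.996
grasp_force: 0.0
t 0.9 pos [ 0.3866 -0.4249  0.3086] yaw 12.76 tilt [-0.  0. -1.] F [ 0.6 -0.7 -0.3] grip 0.0 w 0.996 q [ 0.89  0.16 -0.16  1.55  0.03  1.43 -0.61]
shift now-axes mm [143.5 -79.7   8.6] twist deg 12.46
```

```bash
python3 -m creep '[[0.035,-0.020,0,0],[0.035,-0.020,0,0],[0.035,-0.020,0,0],[0.0335,-0.016,0,0],[0,0,0,6.2],[0,0,0,6.2],[0,0,0,0],[0,0,0,0]]'
python3 -c "
from h import *;from workcell import env
togo(env.get_obs(),.509,-.3155,.156,.3)"
```

```text
time_s: 1.7
ee_pos: [0.5038, -0.3217, 0.3083]
ee_rot: [-3.141, -0.015, 0.001]
ft_force: [0.7, -0.7, -0.2]
width: 1.001
grasp_force: 0.0
t 1.7 pos [ 0.5038 -0.3217  0.3083] yaw 0.53 tilt [-0.001  0.    -1.   ] F [ 0.7 -0.7 -0.2] grip 0.0 w 1.001 q [ 0.69  0.22 -0.24  1.49  0.05  1.44 -1.11]
shift now-axes mm [  5.3  -6.1 152.3] twist deg 0.23
```

```bash
python3 -m creep '[[0.005,-0.006,0.02,0],[0,0,0.03,0],[0,0,0.03,0],[0,0,0.03,0],[0,0,0.022,0],[0,0,0.012,0],[0,0,0.008,0],[0,0,0,0]]'
python3 - <<'E'
from h import *;from workcell import env
togo(env.get_obs(),.509,-.3155,.156,.3)
f=env.grab_frame("scene");g=env.grab_frame("top")
a=cv2.resize(f["color"][200:350,110:310],(400,300));b=cv2.resize(g["color"][130:280,290:490],(400,300))
cv2.imwrite("pics/pre.png",np.hstack([a,b]))
E
```

```text
time_s: 2.5
ee_pos: [0.5088, -0.3156, 0.1562]
ee_rot: [-3.141, -0.011, 0.001]
ft_force: [-0.3, -0.2, 0.7]
width: 1.001
grasp_force: 0.0
t 2.5 pos [ 0.5088 -0.3156  0.1562] yaw 0.4 tilt [-0.001  0.    -1.   ] F [-0.3 -0.2  0.7] grip 0.0 w 1.001 q [ 0.68  0.31 -0.24  1.69  0.08  1.15 -1.14]
shift now-axes mm [ 0.2 -0.1  0.2] twist deg 0.1
```

View pics/pre.png

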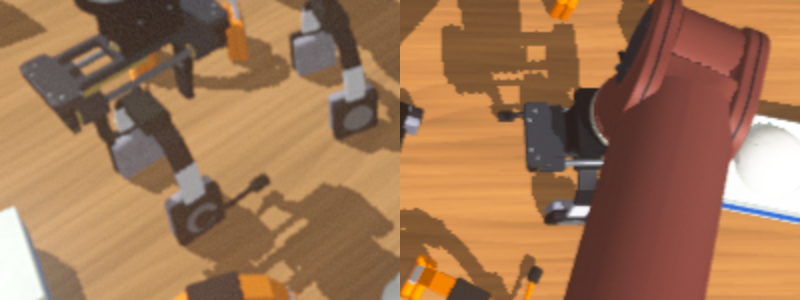

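The jaws straddle the crown: in the left crop it sits near (145,108), with fingers at (105,130) and (185,80). I'll close and lift.

```bash
python3 -m creep '[[0,0,0,0],[0,0,0,0],[0,0,0,0],[0,0,0,0],[0,0,0,0],[0,0,0,0],[0,0,0,0],[0,0,0,0]]' 255 40; python3 -m creep '[[0,0,0,0],[0,0,0,0],[0,0,-0.005,0],[0,0,-0.01,0],[0,0,-0.02,0],[0,0,-0.02,0],[0,0,-0.02,0],[0,0,0,0]]'; python3 -m creep '[[0,0,-0.02,0],[0,0,-0.03,0],[0,0,-0.03,0],[0,0,-0.03,0],[0,0,-0.025,0],[0,0,-0.01,0],[0,0,0,0],[0,0,0,0]]'
python3 - <<'E'
from h import *;from workcell import env
togo(env.get_obs(),.5375,.291,.376,-16.3)
E
```

```text
time_s: 3.4
ee_pos: [0.5089, -0.3155, 0.1565]
ee_rot: [-3.141, -0.01, 0.0]
ft_force: [-0.1, 0.9, -1.1]
width: 0.361
grasp_force: 40.0
time_s: 4.2
ee_pos: [0.5104, -0.3162, 0.2354]
ee_rot: [3.139, 0.01, 0.007]
ft_force: [-0.2, 0.1, -0.7]
width: 0.359
grasp_force: 40.0
time_s: 5.0
ee_pos: [0.5087, -0.3154, 0.3749]
ee_rot: [-3.141, -0.01, 0.003]
ft_force: [-1.2, -0.2, -2.2]
width: 0.362
grasp_force: 40.0
t 5.0 pos [ 0.5087 -0.3154  0.3749] yaw 0.36 tilt [-0.002  0.001 -1.   ] F [-1.2 -0.2 -2.2] grip 40.0 w 0.362 q [ 0.68  0.21 -0.24  1.36  0.05  1.58 -1.12]
shift now-axes mm [ 3.270e+01 -6.062e+02 -5.000e-01] twist deg 16.66
```

```bash
python3 -m creep '[[0,-0.01,0,0],[0.002,-0.02,0,0],[0.002,-0.03,0,0],[0.002,-0.03,0,0],[0.002,-0.03,0,0],[0.002,-0.03,0,0],[0.002,-0.03,0,0],[0.002,-0.03,0,0]]'; python3 -m creep '[[0.002,-0.03,0,0],[0.002,-0.03,0,0],[0.002,-0.03,0,0],[0.002,-0.03,0,0],[0.002,-0.03,0,0],[0.002,-0.03,0,0],[0.002,-0.03,0,0],[0.002,-0.03,0,0]]';python3 -m creep '[[0.002,-0.03,0,0],[0.002,-0.03,0,0],[0,-0.03,0,0],[0,-0.025,0,0],[0,-0.015,0,0],[0,-0.01,0,0],[0,0,0,0],[0,0,0,0]]'; python3 -m creep '[[0,0,0,2],[0,0,0,4],[0,0,0,4],[0,0,0,4],[0,0,0,2],[0,0,0,0.7],[0,0,0,0],[0,0,0,0]]'
python3 - <<'E'
from h import *;from workcell import env
togo(env.get_obs(),.5375,.291,.376,-16.3)
f=env.grab_frame("scene");g=env.grab_frame("top")
a=cv2.resize(f["color"][40:250,270:470],(400,420));b=cv2.resize(g["color"][100:310,40:240],(400,420))
cv2.imwrite("pics/over.png",np.hstack([a,b]))
w=cloud(f).reshape(-1,3);w=w[np.isfinite(w).all(1)]
q=w[(abs(w[:,0]-.5375)<.15)&(abs(w[:,1]-.291)<.09)]
for lo,hi in((.195,.21),(.21,.23),(.23,.25),(.25,.28),(.235,.27)):
    s=q[(q[:,2]>lo)&(q[:,2]<hi)]
    if len(s)>5: print(lo,hi,len(s),rect(s))
s=q[q[:,2]>.18];print("lowest z",np.round(np.percentile(s[:,2],[0.5,2,5]),4))
E
```

```text
time_s: 5.8
ee_pos: [0.521, -0.1034, 0.3754]
ee_rot: [-3.141, -0.011, 0.003]
ft_force: [0.4, 0.9, -1.5]
width: 0.365
grasp_force: 40.0
time_s: 6.6
ee_pos: [0.5352, 0.1364, 0.3755]
ee_rot: [3.141, 0.011, -0.002]
ft_force: [0.6, 0.2, -1.7]
width: 0.362
grasp_force: 40.0
time_s: 7.4
ee_pos: [0.5395, 0.2737, 0.3764]
ee_rot: [3.141, 0.008, -0.0]
ft_force: [-0.1, -0.1, -1.5]
width: 0.362
grasp_force: 40.0
time_s: 8.2
ee_pos: [0.5394, 0.2741, 0.3766]
ee_rot: [3.11, -0.446, 0.0]
ft_force: [1.5, 0.0, -1.4]
width: 0.36
grasp_force: 40.0
t 8.2 pos [0.5394 0.2741 0.3766] yaw -16.34 tilt [ 0. -0. -1.] F [ 1.5  0.  -1.4] grip 40.0 w 0.36 q [-0.05  0.27 -0.63  1.33  0.16  1.6  -2.51]
shift now-axes mm [ -6.6 -15.7   0.6] twist deg -0.04
0.21 0.23 103 (array([540.1, 273. ]), array([ 61.5, 147.2]), 73.1)
0.23 0.25 368 (array([549.4, 299.7]), array([119.8, 159.2]), 74.1)
0.25 0.28 532 (array([540. , 270.3]), array([ 68.2, 161.6]), 77.7)
0.235 0.27 641 (array([549. , 299.8]), array([120.9, 159.4]), 73.7)
lowest z [0.2245 0.23   0.2393]
```

View pics/over.png

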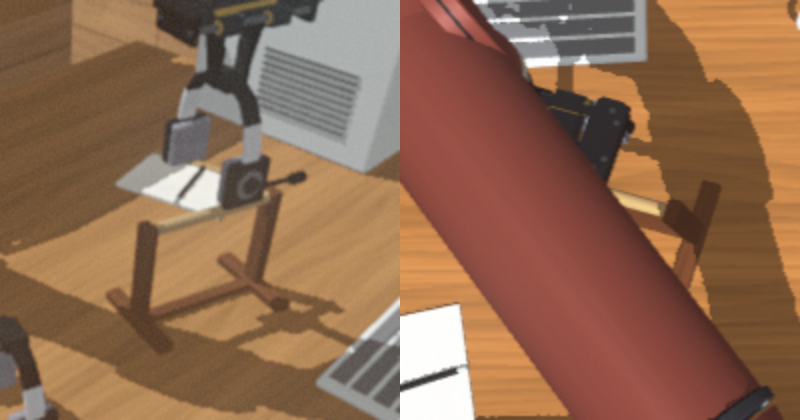

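The left crop shows the headset hanging upright and square above the bar, with the cups at (187,138) and (243,180). The bar runs from (150,228) to (270,192). The feet and posts are clear, so I'll centre it and descend.

```bash
python3 -m creep '[[-0.0065,-0.010,0,0],[0,0,0.01,0],[0,0,0.02,0],[0,0,0.02,0],[0,0,0.02,0],[0,0,0.02,0],[0,0,0.01,0],[0,0,0,0]]'; python3 -m creep '[[0,0,0.01,0],[0,0,0.02,0],[0,0,0.02,0],[0,0,0.01,0],[0,0,0.005,0],[0,0,0,0],[0,0,0,0],[0,0,0,0]]'
python3 - <<'E'
from h import *;from workcell import env
togo(env.get_obs(),.5375,.291,.1965,-16.3)
f=env.grab_frame("scene")
cv2.imwrite("pics/low.png",cv2.resize(f["color"][80:240,290:450],(600,600)))
E
```

```text
time_s: 9.1
ee_pos: [0.535, 0.2858, 0.2748]
ee_rot: [3.108, -0.445, -0.004]
ft_force: [-0.2, 0.3, -1.4]
width: 0.362
grasp_force: 40.0
time_s: 9.9
ee_pos: [0.5362, 0.2864, 0.2126]
ee_rot: [-3.109, 0.446, -0.002]
ft_force: [-0.7, -0.6, -1.3]
width: 0.363
grasp_force: 40.0
t 9.9 pos [0.5362 0.2864 0.2126] yaw -16.34 tilt [ 0.001  0.001 -1.   ] F [-0.7 -0.6 -1.3] grip 40.0 w 0.363 q [-0.06  0.33 -0.62  1.59  0.2   1.28 -2.57]
shift now-axes mm [-0.  -4.7 16.1] twist deg -0.04
```

View pics/low.png

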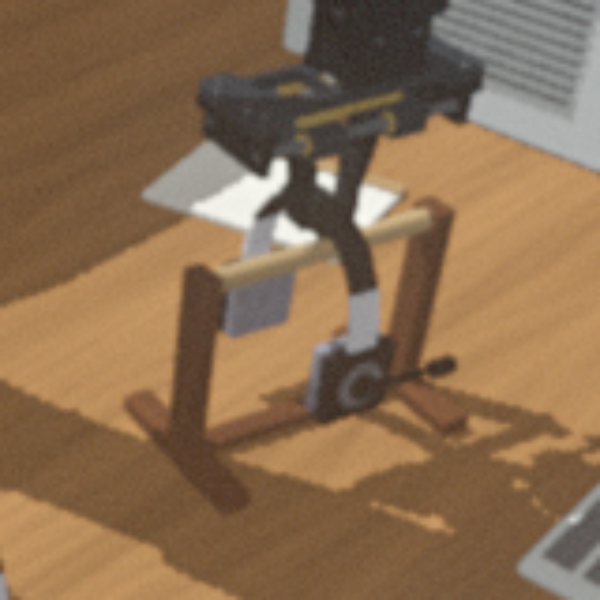

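The headset straddles the bar, with the crown at about (325,210) just above it and the cups either side at (260,300) and (360,380). Next I'll creep down while watching the force.

```bash
python3 -m creep '[[0,0,0.003,0],[0,0,0.003,0],[0,0,0.003,0],[0,0,0.002,0],[0,0,0.002,0],[0,0,0,0],[0,0,0,0],[0,0,0,0]]';  python3 -m creep '[[0,0,0.001,0],[0,0,0.001,0],[0,0,0,0],[0,0,0,0]]'
```

```text
time_s: 10.75
ee_pos: [0.5359, 0.2862, 0.1987]
ee_rot: [-3.11, 0.446, -0.0]
ft_force: [0.2, 0.1, -1.9]
width: 0.362
grasp_force: 40.0
time_s: 11.15
ee_pos: [0.5358, 0.2861, 0.1966]
ee_rot: [-3.11, 0.446, 0.0]
ft_force: [0.0, 1.0, -0.8]
width: 0.365
grasp_force: 40.0
```

```bash
python3 -m creep '[[0,0,0.001,0],[0,0,0,0],[0,0,0,0]]';  python3 -m creep '[[0,0,0.001,0],[0,0,0,0],[0,0,0,0]]'
```

```text
time_s: 11.45
ee_pos: [0.5358, 0.2861, 0.1964]
ee_rot: [-3.11, 0.446, -0.001]
ft_force: [-2.6, -1.6, 5.0]
width: 0.363
grasp_force: 40.0
time_s: 11.75
ee_pos: [0.5359, 0.2861, 0.1963]
ee_rot: [3.11, -0.447, 0.002]
ft_force: [-5.0, -3.7, 11.1]
width: 0.364
grasp_force: 40.0
```

Contact is confirmed at about 11 N up. I'll relax 1 mm, then release.

```bash
python3 -m creep '[[0,0,-0.001,0],[0,0,0,0],[0,0,0,0]]' - 5; python3 -m creep '[[0,0,0,0],[0,0,0,0],[0,0,0,0],[0,0,0,0],[0,0,0,0]]' 100
python3 - <<'E'
from h import *;from workcell import env
togo(env.get_obs(),.5375,.291,.1965,-16.3)
f=env.grab_frame("scene")
cv2.imwrite("pics/rel.png",cv2.resize(f["color"][80:240,290:450],(600,600)))
E
```

```text
time_s: 12.05
ee_pos: [0.536, 0.2862, 0.1962]
ee_rot: [-3.109, 0.446, -0.001]
ft_force: [-1.2, -1.4, 4.6]
width: 0.368
grasp_force: 5.0
time_s: 12.55
ee_pos: [0.5358, 0.286, 0.1954]
ee_rot: [3.11, -0.446, -0.0]
ft_force: [0.4, -0.1, 0.7]
width: 0.597
grasp_force: 0.0
t 12.55 pos [0.5358 0.286  0.1954] yaw -16.34 tilt [-0. -0. -1.] F [ 0.4 -0.1  0.7] grip 0.0 w 0.597 q [-0.06  0.34 -0.62  1.61  0.21  1.25 -2.58]
shift now-axes mm [ 0.3 -5.2 -1.1] twist deg -0.04
```

View pics/rel.png

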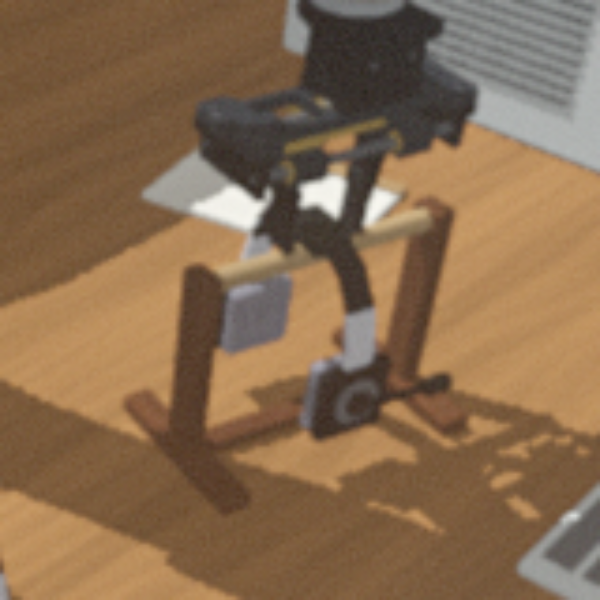

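The crown at (320,230) rests on the bar with the fingers free on both sides and the cups either side, upright. I'll retreat straight up.

```bash
python3 -m creep '[[0,0,0,0],[0,0,0,0],[0,0,-0.01,0],[0,0,-0.02,0],[0,0,-0.03,0],[0,0,-0.03,0],[0,0,-0.03,0],[0,0,-0.03,0]]' 60; python3 -m creep '[[-0.03,0,-0.02,0],[-0.03,0,0,0],[-0.03,0,0,0],[0,0,0,0],[0,0,0,0],[0,0,0,0]]'
python3 - <<'E'
from h import *;from workcell import env
togo(env.get_obs(),.5375,.291,.1965,-16.3)
f=env.grab_frame("scene")
w=cloud(f).reshape(-1,3);C=f["color"].reshape(-1,3)
n=np.isfinite(w).all(1)&(abs(w[:,0]-.5375)<.13)&(abs(w[:,1]-.291)<.085);q=w[n];c=C[n]
s=q[(q[:,2]>.178)&(q[:,2]<.2)];print("crown",len(s),rect(s),np.percentile(s[:,2],[50,97]))
s=q[(q[:,2]>.085)&(q[:,2]<.105)];print("cups",len(s),rect(s))
cv2.imwrite("pics/end.png",f["color"])
E
```

```text
time_s: 13.4
ee_pos: [0.5356, 0.2861, 0.3478]
ee_rot: [-3.109, 0.446, -0.001]
ft_force: [0.9, 0.2, -0.0]
width: 0.768
grasp_force: 0.0
time_s: 14.0
ee_pos: [0.4503, 0.3108, 0.3658]
ee_rot: [3.109, -0.448, 0.001]
ft_force: [-0.1, -0.2, 0.2]
width: 0.762
grasp_force: 0.0
t 14.0 pos [0.4503 0.3108 0.3658] yaw -16.4 tilt [ 0. -0. -1.] F [-0.1 -0.2  0.2] grip 0.0 w 0.762 q [-0.09  0.14 -0.66  1.49  0.08  1.55 -2.61]
shift now-axes mm [ 89.2  -5.7 169.4] twist deg -0.1
crown 186 (array([536.7, 284.2]), array([34.2, 78.1]), 72.3) [0.18660131 0.18991924]
cups 290 (array([539.3, 282.5]), array([ 60.9, 144.6]), 73.4)
```

View pics/end.png

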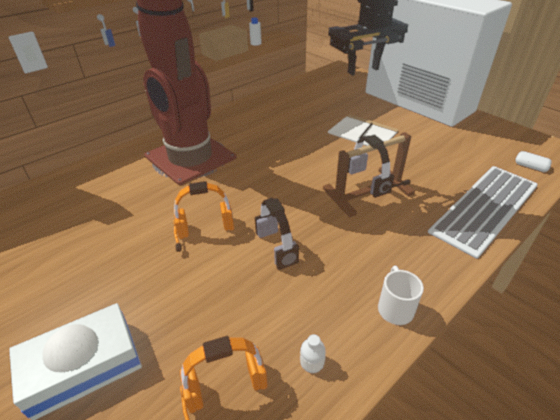

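The headset hangs level on the bar at (372,165). The plain headphones are unmoved at (277,232), and the gripper is clear at (368,40).

```bash
python3 -c "
from workcell import env
print(env.hand_in())"
```

```text
the job is handed in; nothing more can be done
None
```

The microphone headset now hangs square on the bar, lowered fully onto it before release; the plain headphones look unmoved in the last picture, and the job was handed in at about 14 s with no verdict returned.

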